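Scoop up stray capacitors and set them on the counting scale

TASK

Two loose capacitors lie on the bench in front of the metal fence strip. Take the flat scoop by its handle, push its lip along the bench towards the fence so that both capacitors are driven against the fence and ride onto the scoop, then lift the scoop clear with both aboard. Set the loaded scoop down gently and level near the middle of the counting scale's plate, capacitors still in it, and let go; never touch the capacitors with the gripper or arm, and leave the parts bin, spool and screwdriver where they are.

Things in the scene. Friction and masses are not known exactly. Their poses are not given: they have to be found in the camera images.
- scoop: Flat steel scoop, about 260 g. Origin: centre of the pan's underside; +x to the open lip, handle to -x, z up. Pan x -50 to +50, y -93 to +93 mm; floor 3 mm, tapering from x +20 to a 1.5 mm lip at x +50. Back wall 36 mm high; side walls 26 mm high, x -50 to +15; all 3 mm thick. Mass centre about 30 mm behind the origin. Starts flat on the bench, handle roughly towards the robot.
- scoop_grip (a point): Grip point on the scoop's black handle, 95 mm behind the scoop origin and 36 mm above the pan's underside. The handle is a straight level bar along the scoop's x, 24 mm wide, 22 mm high (25 to 47 mm above the pan's underside), from x -58 to -163 mm, free all round. Axes as the scoop's.
- scoop_lip (a point): Middle of the scoop's front lip edge, on its underside: 50 mm ahead of the scoop origin. Axes as the scoop's.
- cap0: Can capacitor: black cylinder, 36 mm diameter, 64 mm long, about 70 g, one end bare aluminium with two terminals. Lies on its side; origin at its middle, 18 mm above its support; y is the cylinder's axis. Starts 35 to 65 mm before the fence face, parallel to it within 0.25 rad, about 42 mm to the fence's -y side. Smooth, but rolls reluctantly: stays on slopes under 6 degrees.
- cap1: The other, identical capacitor, lying about 42 mm to the fence's +y side.
- fence: Fixed aluminium strip standing on the bench, 280 mm long, 45 mm high, 12 mm thick, with a low foot strip behind it. Origin: on the bench at the foot of the middle of its face. Its face is the plane x = 0 of its own frame and looks to its -x (the capacitors lie on that side); y along the strip, z up.
- scale: Fixed counting scale on the bench, white body 250 by 250 mm with a low display panel (27 mm high) on its +x side. Origin: on the bench under the middle of the plate, z up. Square steel plate on top, its upper surface 60 mm above the bench.
- scale_plate (a point): Middle of the top surface of the scale's steel plate, 60 mm above the bench. Plate 230 mm along x by 240 mm along y, flat, no rim; it does not move under load. Axes as the scale's.
- parts_bin: Bystander: blue open plastic parts bin 120 by 160 mm, 65 mm high. Origin: centre of its underside.
- spool: Bystander: metal wire spool standing upright, 68 mm diameter, 56 mm high. Origin: centre of its underside.
- driver: Bystander: screwdriver lying on the bench, 200 mm long along its x (handle 26 mm thick, to -x). Origin: under its middle.

How it is judged:
By the outcome, as a careful person would: the job done as asked, in the order asked, and still so for the second after the job is handed in, with the robot touching nothing.
It also fails if it takes over 62 s, if anything falls off the work surface, if the arm or the gripper's body presses on something with over 40 N, if the wrist force passes 120 N, or if a joint passes its speed limit or range.

ROBOT

A 7-joint arm with a two-finger parallel gripper is mounted at the origin on the work surface. World frame = base frame: x ahead of the robot, y to its left, z up, the work surface at z = 0. Lengths are in m, angles in degrees, forces in N, time in s.
With the tool pointing down it reaches from about 0.425 to 0.875 m from the base axis. Payload 4.7 kg.
Tool frame: the origin (TCP) lies midway between the tips of the shut fingers; the grasp point (between the pads) lies 19 mm behind it; z points along the fingers, y is the line along which they close (so a half turn about z gives the same grasp; the last joint's range is limited). The gripper opens to 87 mm and grips with 3 to 60 N. Pads are 19 mm wide; open, the fingers measure 117 mm over their backs; the gripper's body (75 mm by 190 mm) begins 51 mm behind the grasp point.
Start: joints at [-73.963, 18.392, -4.016, 83.108, 1.295, 78.541, -3.26], TCP at [0.171, 0.627, 0.223] pointing down, gripper open.
Joint ranges: [-163.93, 163.93], [-17.29, 119.83], [-79.2, 71.16], [3.27, 140.29], [-89.18, 269.18], [5.43, 117.66], [-154.24, 154.24]. Speed limits (degrees/s): [147.25, 147.25, 180, 180, 180, 180, 180].

INTERFACE

Orientations are given as [roll, pitch, yaw] about the fixed x, y, z axes, in that order (R = Rz(yaw) Ry(pitch) Rx(roll)).
In Python, from cell import env gives the robot as it stands. The module is installed in compiled form; this text tells all that it offers.
- The arm moves only by the tool step_arm, never from a script. Its argument "rows" is a list of rows, each an object with "angular": the turn, a rotation vector about the tool's x, y, z in units of pi rad (1.0 is pi rad), a list of three; "slide": the shift along the tool's x, y, z in units of 500 mm (1.0 is 500 mm), a list of three; "jaw": the opening, from 0 (shut) to 1 (fully open). A call has 1 to 10 rows; each row shifts and turns the commanded pose from where the row before left it, along the tool's axes as they then stand; what a row does not reach is not made up. A row lasts 1/8 s, in which the tool goes at most 62.5 mm and 10.7 degrees, less where a joint would pass 70% of its speed; a pose out of reach is approached as far as the arm can. A call with a number of a shift or a turn outside -1 to 1 is refused whole. A call with a gripper value outside its range is refused whole. The fingers move at their own pace and stop on an object; "newtons" is the grip in N (left out, the last holds). Time passes only in rows, so rows that do not move let the fingers close. It gives the time, the measured TCP pose, the force, the opening and the grip force at its end, in the units of the state.
- env.get_obs(): the state, without advancing time (a new reading comes with each control period).
- env.read_camera(name): name is "scene" or "top" or "wrist"; returns the picture (384x512x3 uint8, red, green, blue); there is no depth.
- env.camera_info(name): a dict with "fx", "fy", "cx", "cy" (pixels), "R" (3x3) and "t" (3): a world point X has camera coordinates R X + t. Camera axes: x right, y down, z forward; pixel columns grow to the right and rows downward; lengths in m; the calibration is good to about 2 mm. The wrist camera is an equidistant fisheye: a pixel r from the principal point sees the ray r / f radians off the axis. A picture is of the moment at which its call begins: read the wrist's pose just before it. camera_info takes no time and is no camera call; for the wrist camera it gives the pose at the moment of the call.
- env.sign_off(): hands the job in; it is judged then, once.
The state is a dict: "time_s": time; "qpos": joint angles; "joint_velocities": joint speeds; "effort": joint torques, N m; "tool_pos": TCP position; "tool_rot": TCP orientation; "force": force on the tool from outside, world axes, zero at the start; "wrist_torque": the same for the moment, N m; "grip_width": finger opening in m; "grasp_force": force on a finger pad.
Only numpy, scipy, OpenCV 4.12 (cv2) and the standard library are available. Lean on these libraries where they do the work, as an engineer would, in place of code of your own. Each camera call takes 0.05 s, during which the arm holds its last target. There are 200 camera calls.

## Working session

There is one attempt and no reset: what is moved stays moved. The work goes in short steps, Python scripts to look and compute and a tool call to move; the robot and the scene stay as the last step left them, time stands still between calls to the robot, and variables do not carry over. Pictures are saved under pics/ and viewed, at most 10 in all, crops included, and the job is handed in when it is done.

Besides the shell and the picture viewer there is one more tool, called after ">>>" as a command line: name --argument value ..., lists and objects as JSON in quotes. step_arm: Moves the arm, as the interface text tells. Shifts and turns lie within -1 to 1; 1 stands for 500 mm of shift or pi rad of turn. Its arguments: {"type":"object","properties":{"rows":{"type":"array"},"newtons":{"type":"number"}},"required":["rows"]}

```bash
mkdir -p pics; ls; python3 - <<'E'
from cell import env
import cv2,numpy as np
np.set_printoptions(precision=4,suppress=True)
print(env.get_obs())
for n in("scene","top"):
    im=env.read_camera(n);cv2.imwrite(f"pics/{n}0.png",im[:,:,::-1]);print(n,env.camera_info(n))
    cv2.imwrite(f"pics/{n}0v.png",cv2.resize(im[:,:,::-1],(800,600)))
E
```

```text
pics
{'time_s': 0.0, 'qpos': array([-73.9633,  18.4408,  -4.0161,  83.1753,   1.2969,  78.5386,
        -3.2591]), 'joint_velocities': array([0.0576, 0.0187, 0.0365, 0.0428, 0.0727, 0.0041, 0.1006]), 'effort': array([ -0.0005, -49.1293,  -0.4039, -31.2516,  -0.0638,   0.0441,
         0.0002]), 'tool_pos': array([0.1707, 0.6266, 0.2214]), 'tool_rot': array([-179.8907,    0.0073,  164.7749]), 'force': array([ 0.2342, -0.2473, -0.5985]), 'wrist_torque': array([-0.0121, -0.0084,  0.0301]), 'grasp_force': 0.0, 'grip_width': 0.08717907984418369}
scene {'fx': 388.40271657372756, 'fy': 388.40271657372756, 'cx': 259.90922539159544, 'cy': 193.33147958003326, 'R': array([[-0.6401,  0.7683, -0.0064],
       [ 0.6027,  0.4969, -0.6244],
       [-0.4765, -0.4035, -0.7811]]), 't': array([ 0.3739, -0.257 ,  1.5786])}
top {'fx': 450.05637189609536, 'fy': 450.05637189609536, 'cx': 260.4245920948308, 'cy': 186.82070832591037, 'R': array([[-0.0111, -0.9999, -0.0029],
       [-0.9918,  0.0114, -0.127 ],
       [ 0.127 ,  0.0015, -0.9919]]), 't': array([-0.0471,  0.5452,  1.3912])}
```

View pics/top0v.png

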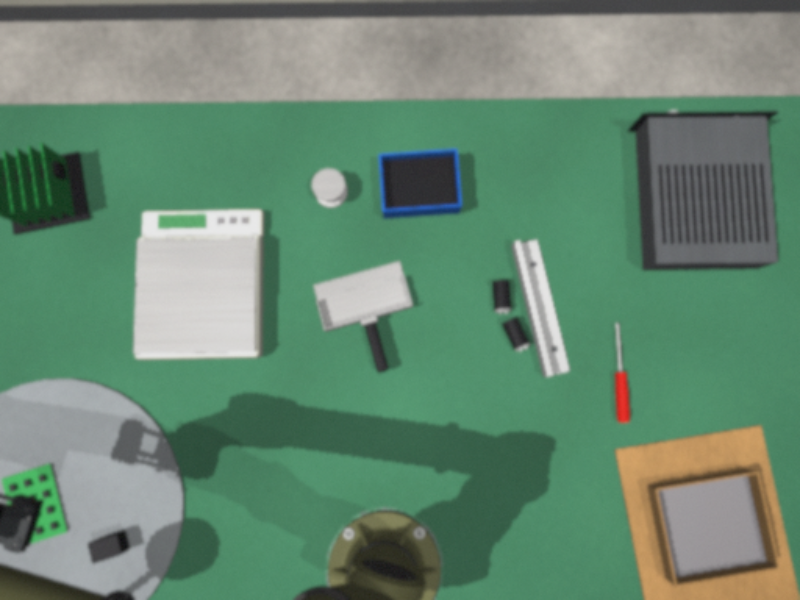

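View pics/scene0v.png

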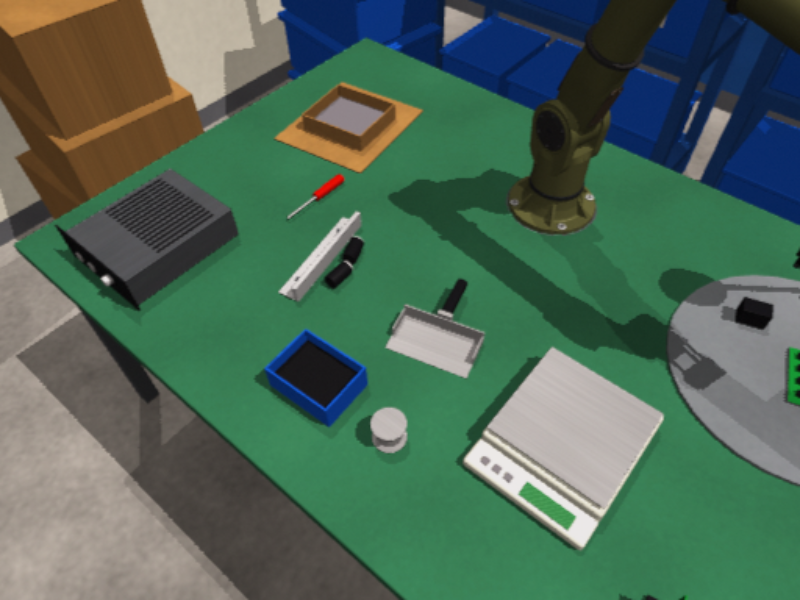

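The top view, at 800x600, shows:
- scale plate at about (198,297)
- scoop pan at (363,296), with its handle going to (382,370)
- caps at (502,296) and (516,334)
- fence running (525,240) to (558,375), with its face on the cap side

The scene view agrees with this. I'll measure with masks next.

```bash
cat > h.py <<'E'
from cell import env
import cv2,numpy as np
np.set_printoptions(precision=4,suppress=True)
def ray(n,uv,z,c=None):
    "cast pixels (N,2) onto plane z"
    c=c or env.camera_info(n);uv=np.atleast_2d(uv).astype(float)
    d=np.c_[(uv[:,0]-c['cx'])/c['fx'],(uv[:,1]-c['cy'])/c['fy'],np.ones(len(uv))]@c['R']
    o=-c['R'].T@c['t'];return (o+d*((z-o[2])/d[:,2])[:,None])[:,:2]
def blobs(m,amin=30):
    cs,_=cv2.findContours(m.astype(np.uint8),cv2.RETR_EXTERNAL,cv2.CHAIN_APPROX_NONE)
    return [c for c in cs if cv2.contourArea(c)>=amin]
def rect(n,c,z):
    "min-area rect of the contour on plane z: centre mm, size mm, long-axis angle deg"
    p=(ray(n,c[:,0,:],z)*1000).astype(np.float32);(x,y),(w,h),a=cv2.minAreaRect(p)
    if w<h:w,h,a=h,w,a-90
    return np.array([x,y,w,h,(a+90)%180-90])
E
python3 - <<'E'
from h import *
im=cv2.imread("pics/top0.png");hsv=cv2.cvtColor(im,cv2.COLOR_BGR2HSV)
H,S,V=cv2.split(hsv)
roi=np.zeros(H.shape,bool);roi[125:250,80:375]=1
for nm,m,z in(("black",(V<60)&(S<120)&roi,.018),("light",(S<60)&(V>90)&roi,.045)):
    for c in blobs(m,40):
        zz=z
        r=rect("top",c,zz);print(nm,cv2.boundingRect(c),r,'z0/.06',rect("top",c,0)[:4],rect("top",c,.06)[:4])
s=im[140:250,190:375];cv2.imwrite("pics/topc.png",cv2.resize(s,None,fx=4.3,fy=4.3,interpolation=cv2.INTER_CUBIC))
E
```

```text
black (235, 208, 13, 29) [435.1193   9.4536  92.4161  18.1784  15.1594] z0/.06 [436.0206  10.2691  93.5785  18.4071] [433.0164   7.5509  89.7036  17.6449]
black (323, 204, 15, 18) [ 461.711  -272.9427   50.8385   31.5515   25.0642] z0/.06 [ 462.9468 -275.6794   51.4779   31.9483] [ 458.8275 -266.5571   49.3464   30.6254]
black (316, 180, 11, 17) [ 541.1719 -246.4975   50.5385   31.0572    3.4668] z0/.06 [ 543.407  -248.9016   51.1742   31.4479] [ 535.9562 -240.888    49.0551   30.1456]
black (247, 125, 45, 7) [739.7316 -83.366  143.5286  20.0578  89.317 ] z0/.06 [744.465  -83.7182 145.334   20.3101] [728.6892 -82.5446 139.316   19.4691]
light (200, 167, 65, 45) [533.1426  35.7491 189.0375 110.3018 -74.8061] z0/.06 [538.5809  38.6697 195.0963 113.837 ] [531.3298  34.7756 187.0179 109.1233]
light (327, 153, 38, 89) [ 512.86   -319.1893  284.3122   58.1949   11.6589] z0/.06 [ 517.6482 -327.6449  293.4247   60.0601] [ 511.2639 -316.3708  281.2746   57.5732]
light (85, 133, 84, 98) [567.0789 367.5949 307.1847 261.0721   0.5209] z0/.06 [573.605  381.1516 317.0304 269.4398] [564.9037 363.076  303.9028 258.2828]
light (201, 125, 22, 8) [733.1874 101.2783  67.2732  22.9588  89.317 ] z0/.06 [745.0374 106.2992  69.4294  23.6947] [729.2374  99.6046  66.5545  22.7136]
```

View pics/topc.png

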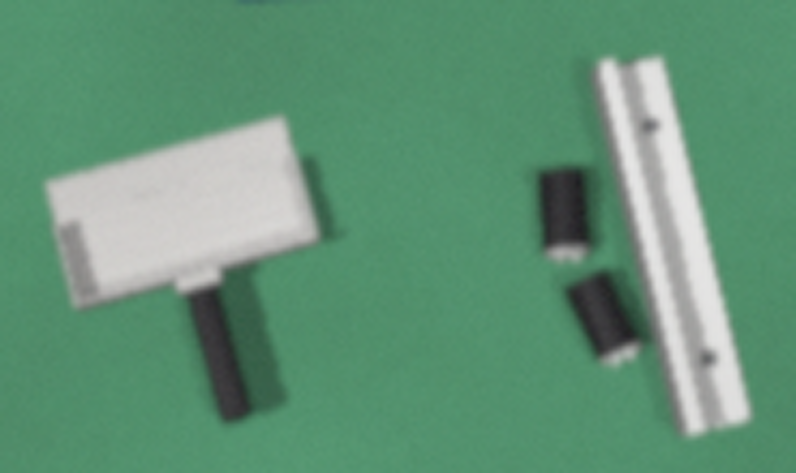

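Crop (4.3x, offset 190,140): 
- scoop lip corners at about (45,183) and (283,118)
- handle running (205,292) to (235,418)
- caps at (565,212) and (603,315)
- fence left edge running (597,62) to (685,432)

I'll cast these to the bench.

```bash
python3 - <<'E'
from h import *
P=lambda l,z:print(z,(ray("top",np.array(l)/4.3+[190,140]-0.38,z)*1000).round(1).tolist())
print("lip");P([(45,183),(283,118)],.002)
print("handle near,far");P([(205,292),(235,418)],.047)
print("caps");P([(565,215),(603,317)],.025)
print("fence left edge z0,z45");P([(597,62),(685,432)],0);P([(597,62),(685,432)],.045)
print("fence strip right edge");P([(618,62),(706,432)],.045)
c=env.camera_info("top");print(-c['R'].T@c['t'])
# gradient profile across fence: normal direction
im=cv2.imread("pics/top0.png").astype(float);g=im.mean(2)
for a in(-80,0,60):
  # sample along crop row
  pass
# scale plate corner by contour
im8=cv2.imread("pics/top0.png")
s=im8[125:240,75:180];cv2.imwrite("pics/sc.png",cv2.resize(s,None,fx=5,fy=5,interpolation=cv2.INTER_CUBIC))
ims=cv2.imread("pics/scene0.png");cv2.imwrite("pics/fs.png",cv2.resize(ims[130:250,170:320],None,fx=5,fy=5,interpolation=cv2.INTER_CUBIC))
E
```

```text
lip
0.002 [[566.2, 142.5], [613.9, -37.7]]
handle near,far
0.047 [[478.7, 19.6], [387.5, -1.5]]
caps
0.025 [[534.6, -246.2], [458.7, -272.0]]
fence left edge z0,z45
0 [[654.7, -277.2], [374.2, -334.1]]
0.045 [[645.7, -270.3], [373.9, -325.5]]
fence strip right edge
0.045 [[645.5, -285.8], [373.7, -340.6]]
[ 0.3635 -0.0554  1.449 ]
```

View pics/fs.png

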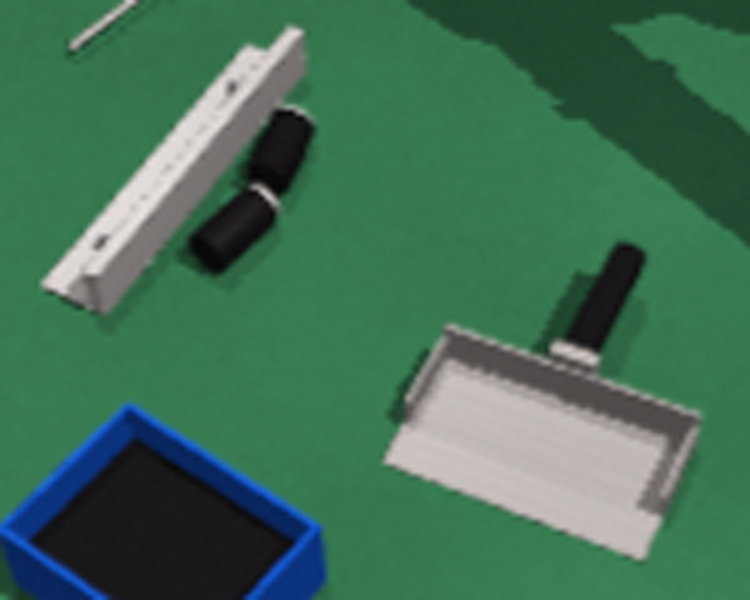

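View pics/sc.png

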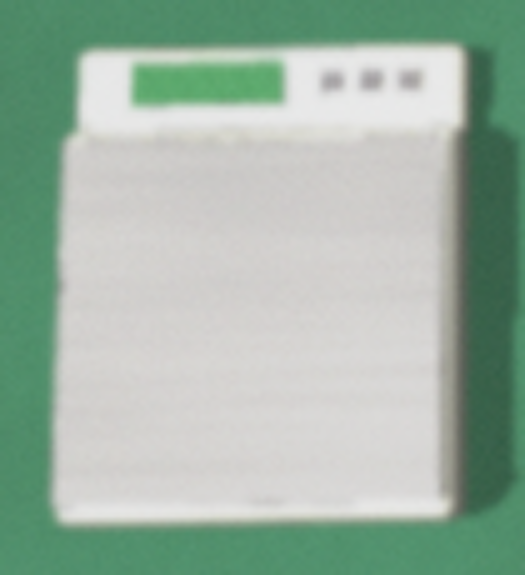

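Scene crop (5x, offset 170,130): the fence face's bottom edge runs about (108,312) to (305,75). The scoop lip corners are at (387,463) and (643,558), and the back wall top corners at (447,327) and (700,415). In the scale crop (5x, offset 75,125) the plate corners are (68,137), (443,135), (440,500) and (57,505).

```bash
python3 - <<'E'
from h import *
def P(t,n,l,o,k,z):print(t,z,(ray(n,np.array(l)/k+o-0.4,z)*1000).round(1).tolist())
o=[170,130]
P("fence bot","scene",[(108,312),(305,75)],o,5,0)
P("fence topfront","scene",[(100,278),(303,33)],o,5,.045)
P("lip","scene",[(387,463),(643,558)],o,5,.001)
P("back","scene",[(447,327),(700,415)],o,5,.036)
P("handle","scene",[(630,247),(575,345)],o,5,.047)
P("caps","scene",[(235,230),(280,150)],o,5,.018)
P("plate","top",[(68,137),(443,135),(440,500),(57,505)],[75,125],5,.06)
# fence face edge profile in top: sample grey along normal
g=cv2.cvtColor(cv2.imread("pics/top0.png"),cv2.COLOR_BGR2HSV)
for r in(170,190,210,220):print(r,[(c,g[r,c,1],g[r,c,2]) for c in range(325,368)if g[r,c,1]<110][:14])
E
```

```text
fence bot 0 [[641.5, -270.5], [375.2, -324.5]]
fence topfront 0.045 [[645.1, -265.3], [374.5, -323.2]]
lip 0.001 [[613.6, -31.7], [564.4, 144.0]]
back 0.036 [[520.2, -57.1], [470.9, 118.8]]
handle 0.047 [[390.9, 1.4], [484.0, 24.6]]
caps 0.018 [[538.2, -242.2], [459.1, -271.4]]
plate 0.06 [[658.0, 487.3], [656.5, 251.2], [427.5, 249.3], [427.1, 485.4]]
170 [(328, np.uint8(105), np.uint8(126)), (329, np.uint8(87), np.uint8(126)), (330, np.uint8(49), np.uint8(124)), (331, np.uint8(14), np.uint8(128)), (332, np.uint8(2), np.uint8(161)), (333, np.uint8(1), np.uint8(207)), (334, np.uint8(1), np.uint8(225)), (335, np.uint8(1), np.uint8(224)), (336, np.uint8(1), np.uint8(213)), (337, np.uint8(3), np.uint8(183)), (338, np.uint8(3), np.uint8(157)), (339, np.uint8(4), np.uint8(140)), (340, np.uint8(4), np.uint8(130)), (341, np.uint8(4), np.uint8(144))]
190 [(325, np.uint8(35), np.uint8(44)), (326, np.uint8(85), np.uint8(66)), (327, np.uint8(102), np.uint8(85)), (328, np.uint8(107), np.uint8(100)), (331, np.uint8(109), np.uint8(133)), (334, np.uint8(84), np.uint8(125)), (335, np.uint8(44), np.u
[... 547 characters left out ...]
p.uint8(39), np.uint8(46)), (334, np.uint8(93), np.uint8(63)), (335, np.uint8(103), np.uint8(79)), (336, np.uint8(104), np.uint8(86)), (337, np.uint8(101), np.uint8(88)), (338, np.uint8(106), np.uint8(99))]
220 [(327, np.uint8(99), np.uint8(88)), (328, np.uint8(62), np.uint8(58)), (329, np.uint8(16), np.uint8(49)), (330, np.uint8(9), np.uint8(58)), (331, np.uint8(8), np.uint8(64)), (332, np.uint8(11), np.uint8(70)), (333, np.uint8(6), np.uint8(79)), (334, np.uint8(3), np.uint8(93)), (335, np.uint8(4), np.uint8(116)), (336, np.uint8(4), np.uint8(128)), (337, np.uint8(6), np.uint8(129)), (338, np.uint8(22), np.uint8(116)), (339, np.uint8(58), np.uint8(106)), (340, np.uint8(98), np.uint8(109))]
```

Both views agree. Scoop origin is about (542,42) with yaw 14.5°. The fence face passes near (512,-300), tilted about 11.5°. The plate centre is (542,368), and its measured size of 229x236 matches the spec. Now I'll move above the handle.

>>> step_arm --rows '[{"angular":[0,0,0],"slide":[-0.07,-0.058,0],"jaw":1},{"angular":[0,0,0],"slide":[-0.07,-0.058,0],"jaw":1},{"angular":[0,0,0],"slide":[-0.07,-0.058,0],"jaw":1},{"angular":[0,0,0],"slide":[-0.07,-0.058,0],"jaw":1},{"angular":[0,0,0],"slide":[-0.07,-0.058,0],"jaw":1},{"angular":[0,0,0],"slide":[-0.07,-0.058,0],"jaw":1},{"angular":[0,0,0],"slide":[-0.07,-0.058,0],"jaw":1},{"angular":[0,0,0],"slide":[-0.07,-0.058,0],"jaw":1},{"angular":[0,0,0],"slide":[-0.04,-0.07,0],"jaw":1},{"angular":[0,0,0],"slide":[-0.04,-0.07,0],"jaw":1}]'

```text
time_s: 1.35
tool_pos: [0.4004, 0.2501, 0.2222]
tool_rot: [-180.0, -0.0, 164.7]
force: [0.6, 0.2, -0.0]
grip_width: 0.0866
grasp_force: 0.0
```

>>> step_arm --rows '[{"angular":[0,0,0],"slide":[-0.04,-0.07,0],"jaw":1},{"angular":[0,0,0],"slide":[-0.04,-0.07,0],"jaw":1},{"angular":[0,0,0],"slide":[-0.04,-0.07,0],"jaw":1},{"angular":[0,0,0],"slide":[-0.04,-0.07,0],"jaw":1},{"angular":[0,0,0],"slide":[-0.04,-0.07,0],"jaw":1},{"angular":[0,0,0],"slide":[-0.04,-0.07,0],"jaw":1},{"angular":[0,0,-0.055],"slide":[0,0,0],"jaw":1},{"angular":[0,0,-0.055],"slide":[0,0,0],"jaw":1},{"angular":[0,0,-0.055],"slide":[0,0,0],"jaw":1},{"angular":[0,0,0],"slide":[0,0,0],"jaw":1}]'

```text
time_s: 2.6
tool_pos: [0.4605, 0.0176, 0.2223]
tool_rot: [180.0, -0.0, -165.6]
force: [-0.0, 0.2, 0.4]
grip_width: 0.0873
grasp_force: 0.0
```

```bash
cat >> h.py <<'E'
def fray(uv,z,c):
    "fisheye wrist ray onto plane z"
    uv=np.atleast_2d(uv).astype(float);d=(uv-[c['cx'],c['cy']])/[c['fx'],c['fy']]
    r=np.linalg.norm(d,axis=1,keepdims=True)+1e-12
    v=np.c_[d/r*np.sin(r),np.cos(r)]@c['R'];o=-c['R'].T@c['t']
    return (o+v*((z-o[2])/v[:,2])[:,None])[:,:2]
E
python3 - <<'E'
from h import *
import pickle
o=env.get_obs();print(o['time_s'],o['tool_pos'],o['tool_rot'],o['qpos'],o['force'])
c=env.camera_info("wrist");im=env.read_camera("wrist")[:,:,::-1];pickle.dump(c,open("w1.pkl","wb"));print(c)
cv2.imwrite("pics/w1.png",im);cv2.imwrite("pics/w1v.png",cv2.resize(im,(800,600)))
E
```

```text
2.6 [0.4605 0.0176 0.2223] [ 179.9892   -0.0302 -165.6329] [-38.8114  -6.7902  31.1702 109.6446   3.6048  76.2301  95.6866] [-0.0444  0.1999  0.4085]
{'fx': 297.3186396354542, 'fy': 297.3186396354542, 'cx': 253.5624585114995, 'cy': 196.9313396487442, 'R': array([[-0.2478,  0.9688,  0.0002],
       [ 0.9389,  0.2401,  0.2464],
       [ 0.2387,  0.0612, -0.9692]]), 't': array([ 0.097 , -0.4659,  0.2777])}
```

View pics/w1v.png

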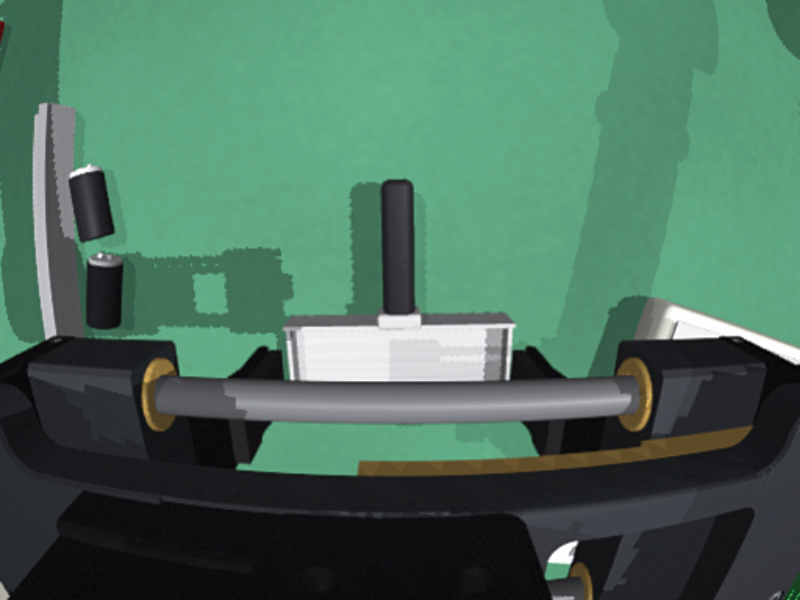

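Wrist view (800x600): handle axis runs (397,185) to (398,310), near the tool centreline. Wall-top corners are (285,323) and (515,320). The fence face appears as the grey band at x≈48-76, and the caps are at (92,203) and (104,290).

```bash
python3 - <<'E'
from h import *
import pickle
c=pickle.load(open("w1.pkl","rb"));k=1.5625
P=lambda t,l,z:print(t,z,(fray(np.array(l)/k-.2,z,c)*1000).round(1).tolist())
P("handle",[(397,182),(398.5,310)],.047)
P("walltop",[(285,323),(515,320)],.036)
P("caps",[(91,205),(104,291)],.018)
P("face top",[(48,105),(48,200),(54,330)],.045)
P("face bot",[(76,110),(70,200),(84,330)],0)
im=cv2.imread("pics/w1.png");h=cv2.cvtColor(im,cv2.COLOR_BGR2HSV)
for r in(75,95,155,200):print(r,[(int(a),int(h[r,a,1]),int(h[r,a,2])) for a in range(18,58)])
t=cv2.imread("pics/top0.png")
Q=lambda l,z:(ray("top",l,z)*1000).round(1).tolist()
print("top face bot",Q([(329.7,170),(334.8,190)],0),"topfront",Q([(332.3,170),(337.3,190)],.045),"topback",Q([(337,170),(342,190)],.045))
E
```

```text
handle 0.047 [[387.9, -0.5], [479.3, 24.1]]
walltop 0.036 [[514.8, -59.9], [467.1, 116.7]]
caps 0.018 [[460.5, -270.1], [537.0, -243.8]]
face top 0.045 [[375.0, -324.1], [459.4, -303.2], [579.4, -284.9]]
face bot 0 [[374.8, -325.2], [463.3, -312.1], [591.7, -279.5]]
75 [(18, 108, 102), (19, 111, 103), (20, 121, 101), (21, 80, 111), (22, 8, 194), (23, 8, 192), (24, 8, 186), (25, 7, 181), (26, 8, 182), (27, 8, 185), (28, 10, 187), (29, 7, 171), (30, 9, 81), (31, 4, 68), (32, 6, 81), (33, 7, 141), (34, 9, 138), (35, 7, 138), (36, 8, 136), (37, 7, 138), (38, 9, 137), (39, 8, 136), (40, 9, 139), (41, 8, 134), (42, 6, 134), (43, 4, 135), (44, 8, 135), (45, 8, 135), (46, 11, 136), (47, 4, 139), (48, 111, 147), (49, 117, 148), (50, 114, 146), (51, 113, 145), (52, 113, 147), (53, 113, 165), (54, 112, 168), (55, 113, 167), (56, 111, 166), (57, 110, 167)]
95 [(18, 113, 104), (19, 120, 104), (20, 87, 109), (21, 9, 180), (22, 9, 190), (23, 7, 184), (24, 8, 183), (25, 7, 183), (26, 10, 185), (27, 8, 187), (28, 9, 178), (29, 8, 90), (30, 7, 71), (31, 7, 76), (32, 13, 77), (33, 3, 80), (34, 8, 132),
[... 939 characters left out ...]
 107, 110), (19, 110, 111), (20, 111, 113), (21, 111, 110), (22, 109, 110), (23, 110, 109), (24, 111, 110), (25, 125, 108), (26, 82, 115), (27, 9, 207), (28, 6, 201), (29, 5, 196), (30, 8, 196), (31, 8, 198), (32, 8, 202), (33, 9, 209), (34, 7, 115), (35, 10, 77), (36, 13, 80), (37, 9, 83), (38, 6, 82), (39, 9, 82), (40, 6, 80), (41, 9, 83), (42, 9, 82), (43, 9, 82), (44, 12, 84), (45, 12, 82), (46, 13, 81), (47, 6, 81), (48, 9, 83), (49, 9, 84), (50, 12, 85), (51, 12, 82), (52, 110, 93), (53, 118, 95), (54, 109, 96), (55, 52, 39), (56, 51, 30), (57, 40, 32)]
top face bot [[601.7, -279.7], [535.9, -294.2]] topfront [[594.2, -280.9], [530.4, -294.6]] topback [[594.1, -295.8], [530.3, -309.4]]
```

Wrist and overhead measurements agree: fence origin is about (508,-299.5) with +x yaw -78°, and the handle lies at y≈19 for x=460. Next I descend, then close.

>>> step_arm --rows '[{"angular":[0,0,-0.004],"slide":[0,0.003,0.08],"jaw":1},{"angular":[0,0,0],"slide":[0,0,0.08],"jaw":1},{"angular":[0,0,0],"slide":[0,0,0.08],"jaw":1},{"angular":[0,0,0],"slide":[0,0,0.08],"jaw":1},{"angular":[0,0,0],"slide":[0,0,0.06],"jaw":1},{"angular":[0,0,0],"slide":[0,0,0.03],"jaw":1},{"angular":[0,0,0],"slide":[0,0,0],"jaw":1}]'

```text
time_s: 3.52
tool_pos: [0.4599, 0.0189, 0.017]
tool_rot: [-180.0, -0.1, -164.9]
force: [1.0, -0.4, 0.4]
grip_width: 0.0872
grasp_force: 0.0
```

>>> step_arm --rows '[{"angular":[0,0,0],"slide":[0,0,0],"jaw":0},{"angular":[0,0,0],"slide":[0,0,0],"jaw":0},{"angular":[0,0,0],"slide":[0,0,0],"jaw":0},{"angular":[0,0,0],"slide":[0,0,0],"jaw":0},{"angular":[0,0,0],"slide":[0,0,0],"jaw":0},{"angular":[0,0,0],"slide":[0,0,0],"jaw":0},{"angular":[0,0,0],"slide":[0,0,0],"jaw":0},{"angular":[0,0,0],"slide":[0,0,0],"jaw":0}]' --newtons 55

```text
time_s: 4.53
tool_pos: [0.4605, 0.0191, 0.0176]
tool_rot: [180.0, 0.0, -164.8]
force: [-0.2, 0.7, -0.1]
grip_width: 0.0237
grasp_force: 55.0
```

>>> step_arm --rows '[{"angular":[0,0,0],"slide":[0,0,-0.02],"jaw":0},{"angular":[0,0,0],"slide":[0,0,-0.05],"jaw":0},{"angular":[0,0,0],"slide":[0,0,-0.05],"jaw":0},{"angular":[0,0,0.03],"slide":[0,0,0],"jaw":0},{"angular":[0,0,0.05],"slide":[0,0,0],"jaw":0},{"angular":[0,0,0.05],"slide":[0,0,0],"jaw":0},{"angular":[0,0,0.05],"slide":[0,0,0],"jaw":0},{"angular":[0,0,0.05],"slide":[0,0,0],"jaw":0},{"angular":[0,0,0.05],"slide":[0,0,0],"jaw":0},{"angular":[0,0,0.05],"slide":[0,0,0],"jaw":0}]'

```text
time_s: 5.78
tool_pos: [0.4602, 0.019, 0.0778]
tool_rot: [-180.0, -0.0, 135.5]
force: [-0.5, 0.4, -2.0]
grip_width: 0.0239
grasp_force: 55.0
```

>>> step_arm --rows '[{"angular":[0,0,0.05],"slide":[0,0,0],"jaw":0},{"angular":[0,0,0.05],"slide":[0,0,0],"jaw":0},{"angular":[0,0,0.05],"slide":[0,0,0],"jaw":0},{"angular":[0,0,0.038],"slide":[0,0,0],"jaw":0},{"angular":[0,0,0],"slide":[-0.04,-0.009,0],"jaw":0},{"angular":[0,0,0],"slide":[-0.04,-0.009,0],"jaw":0},{"angular":[0,0,0],"slide":[-0.04,-0.009,0],"jaw":0},{"angular":[0,0,0],"slide":[-0.04,-0.009,0],"jaw":0},{"angular":[0,0,0],"slide":[0,0,0],"jaw":0}]'

```text
time_s: 6.9
tool_pos: [0.4592, -0.0644, 0.0779]
tool_rot: [180.0, 0.0, 101.8]
force: [-1.2, 0.5, -2.2]
grip_width: 0.0234
grasp_force: 55.0
```

```bash
python3 - <<'E'
from h import *
o=env.get_obs();print(o['time_s'],o['tool_pos'],o['tool_rot'],o['qpos'],o['force'],o['wrist_torque'],o['grasp_force'])
a=cv2.resize(env.read_camera("top")[130:250,190:375,::-1],None,fx=4.3,fy=4.3,interpolation=cv2.INTER_CUBIC)
cv2.imwrite("pics/t2.png",a)
E
```

```text
6.9 [ 0.4592 -0.0644  0.0779] [179.9918   0.0013 101.7599] [-35.1899   2.7908  41.1797 119.7354  -2.1638  58.1735  18.8572] [-1.2254  0.5322 -2.201 ] [ 0.1135  0.0849 -0.0173] 54.99953040853143
```

View pics/t2.png

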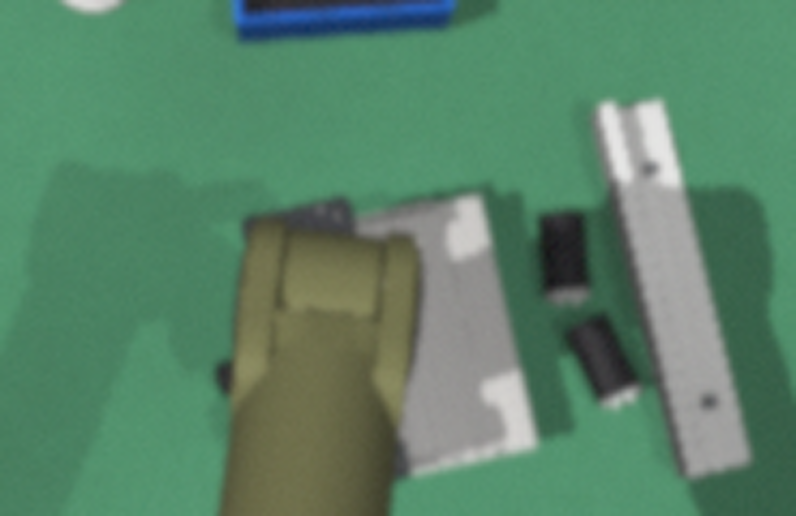

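Lip corners are at crop (484,197) and (536,447), and the edge looks parallel to the fence. I'll check the lip's distance and centring.

```bash
python3 - <<'E'
from h import *
F=np.array([508,-299.5]);u=np.array([.2045,-.979]);v=np.array([.979,.2045]);T=np.array([459.2,-64.4])
for z in(.05,.06):
    p=ray("top",np.array([(484,197),(536,447)])/4.3+[190,130]-.38,z)*1000;d=p[1]-p[0]
    print(z,p,np.linalg.norm(d),np.degrees(np.arctan2(-d[1],-d[0])),"lip from fence",(F-p)@u,"lat",(p-F)@v,"lip from tcp",(p-T)@u)
E
```

```text
0.05 [[ 577.2121 -184.9479]
 [ 395.0096 -218.1568]] 185.20421440684152 10.32955259974303 lip from fence [ 97.9926 102.7415] lat [ 91.1846 -93.9829] lip from tcp [142.1499 137.401 ]
0.06 [[ 575.6843 -184.0217]
 [ 394.7841 -216.9932]] 183.8803804743035 10.329552599743037 lip from fence [ 99.2118 103.9268] lat [ 89.8782 -93.9657] lip from tcp [140.9307 136.2157]
```

Lip is about 100 mm from the fence and centred, but roughly 1° shy in yaw. I'll correct the yaw, tip the lip down slightly and lower.

>>> step_arm --rows '[{"angular":[0,0,-0.006],"slide":[0,0,0.03],"jaw":0},{"angular":[0,0.007,0],"slide":[0,0,0.03],"jaw":0},{"angular":[0,0,0],"slide":[0,0,0.03],"jaw":0},{"angular":[0,0,0],"slide":[0,0,0.015],"jaw":0},{"angular":[0,0,0],"slide":[0,0,0.005],"jaw":0},{"angular":[0,0,0],"slide":[0,0,0],"jaw":0}]'

```text
time_s: 7.7
tool_pos: [0.4595, -0.0622, 0.0227]
tool_rot: [180.0, -1.3, 103.0]
force: [0.6, -0.1, -1.7]
grip_width: 0.0236
grasp_force: 55.0
```

>>> step_arm --rows '[{"angular":[0,0,0],"slide":[0,0,0.004],"jaw":0},{"angular":[0,0,0],"slide":[0,0,0],"jaw":0}]'

```text
time_s: 7.95
tool_pos: [0.4596, -0.0623, 0.0208]
tool_rot: [180.0, -1.3, 103.0]
force: [0.9, -0.5, -1.4]
grip_width: 0.0236
grasp_force: 55.0
```

>>> step_arm --rows '[{"angular":[0,0,0],"slide":[0,0,0.002],"jaw":0},{"angular":[0,0,0],"slide":[0,0,0],"jaw":0}]'

```text
time_s: 8.2
tool_pos: [0.4596, -0.0623, 0.0198]
tool_rot: [180.0, -1.3, 103.0]
force: [-0.0, 1.4, 0.3]
grip_width: 0.0234
grasp_force: 55.0
```

>>> step_arm --rows '[{"angular":[0,0,0],"slide":[0,0,0.002],"jaw":0},{"angular":[0,0,0],"slide":[0,0,0],"jaw":0}]'

```text
time_s: 8.45
tool_pos: [0.4596, -0.0621, 0.0187]
tool_rot: [180.0, -1.3, 103.0]
force: [-0.8, 1.0, 1.3]
grip_width: 0.0235
grasp_force: 55.0
```

>>> step_arm --rows '[{"angular":[0,0,0],"slide":[-0.01,0,-0.0002],"jaw":0},{"angular":[0,0,0],"slide":[-0.016,0,-0.00035],"jaw":0},{"angular":[0,0,0],"slide":[-0.016,0,-0.00035],"jaw":0},{"angular":[0,0,0],"slide":[-0.014,0,-0.0003],"jaw":0},{"angular":[0,0,0],"slide":[-0.012,0,-0.00025],"jaw":0},{"angular":[0,0,0],"slide":[-0.01,0,-0.0002],"jaw":0},{"angular":[0,0,0],"slide":[-0.01,0,-0.0002],"jaw":0},{"angular":[0,0,0],"slide":[-0.01,0,-0.0002],"jaw":0},{"angular":[0,0,0],"slide":[-0.01,0,-0.0002],"jaw":0}]'

```text
time_s: 9.57
tool_pos: [0.4716, -0.1151, 0.0185]
tool_rot: [180.0, -1.3, 103.0]
force: [-0.7, 1.9, 2.0]
grip_width: 0.0233
grasp_force: 55.0
```

```bash
python3 - <<'E'
from h import *
o=env.get_obs();print(o['time_s'],o['tool_pos'],o['tool_rot'],o['force'],o['wrist_torque'])
a=cv2.resize(env.read_camera("top")[150:250,230:375,::-1],None,fx=5,fy=5,interpolation=cv2.INTER_CUBIC)
cv2.imwrite("pics/t3.png",a)
E
```

```text
9.575 [ 0.4716 -0.1151  0.0185] [179.9914  -1.268  103.0432] [-0.6742  1.9289  2.0307] [-0.1568  0.0151 -0.0229]
```

View pics/t3.png

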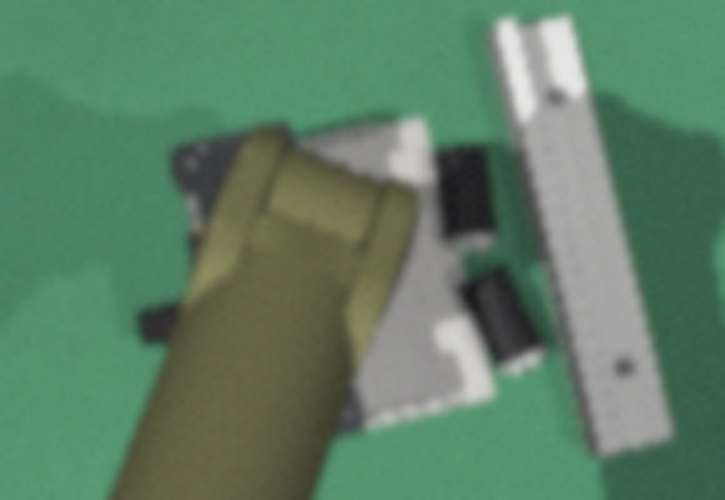

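Lip edge runs (428,120) to (495,398) and is parallel to the fence face, with both caps just ahead of it and about 52 mm left. Pushing on.

>>> step_arm --rows '[{"angular":[0,0,0],"slide":[-0.01,0,-0.0002],"jaw":0},{"angular":[0,0,0],"slide":[-0.01,0,-0.0002],"jaw":0},{"angular":[0,0,0],"slide":[-0.01,0,-0.0002],"jaw":0},{"angular":[0,0,0],"slide":[-0.01,0,-0.0002],"jaw":0},{"angular":[0,0,0],"slide":[-0.01,0,-0.0002],"jaw":0},{"angular":[0,0,0],"slide":[-0.01,0,-0.0002],"jaw":0}]'

```text
time_s: 10.38
tool_pos: [0.4781, -0.1438, 0.0184]
tool_rot: [-180.0, -1.3, 103.0]
force: [-0.7, 4.0, 3.1]
grip_width: 0.0233
grasp_force: 55.0
```

>>> step_arm --rows '[{"angular":[0,0,0],"slide":[-0.008,0,-0.00015],"jaw":0},{"angular":[0,0,0],"slide":[-0.008,0,-0.00015],"jaw":0},{"angular":[0,0,0],"slide":[-0.008,0,-0.00015],"jaw":0}]'

```text
time_s: 10.75
tool_pos: [0.481, -0.1561, 0.0184]
tool_rot: [-180.0, -1.3, 103.0]
force: [-0.8, 3.0, 2.0]
grip_width: 0.0236
grasp_force: 55.0
```

>>> step_arm --rows '[{"angular":[0,0,0],"slide":[-0.006,0,-0.0001],"jaw":0},{"angular":[0,0,0],"slide":[-0.006,0,-0.0001],"jaw":0}]'

```text
time_s: 11.0
tool_pos: [0.4823, -0.1619, 0.0183]
tool_rot: [-180.0, -1.3, 103.0]
force: [-0.6, 3.0, 1.9]
grip_width: 0.0232
grasp_force: 55.0
```

>>> step_arm --rows '[{"angular":[0,0,0],"slide":[-0.005,0,-0.0001],"jaw":0},{"angular":[0,0,0],"slide":[0,0,0],"jaw":0}]'

```text
time_s: 11.25
tool_pos: [0.4831, -0.1636, 0.0184]
tool_rot: [180.0, -1.3, 103.0]
force: [-0.4, 4.1, 1.5]
grip_width: 0.0232
grasp_force: 55.0
```

```bash
python3 - <<'E'
from h import *
o=env.get_obs();print(o['time_s'],o['tool_pos'],o['tool_rot'],o['force'],o['wrist_torque'])
a=cv2.resize(env.read_camera("top")[150:250,270:375,::-1],None,fx=5,fy=5,interpolation=cv2.INTER_CUBIC)
b=cv2.resize(env.read_camera("scene")[125:225,190:300,::-1],None,fx=5,fy=5,interpolation=cv2.INTER_CUBIC)
cv2.imwrite("pics/t4.png",cv2.resize(np.hstack([a[:,:400],b[:,150:550]]),(800,500)))
E
```

```text
11.25 [ 0.4831 -0.1636  0.0184] [179.9729  -1.3159 103.0204] [-0.4485  4.1445  1.4632] [ 0.5238 -0.0511 -0.1237]
```

View pics/t4.png

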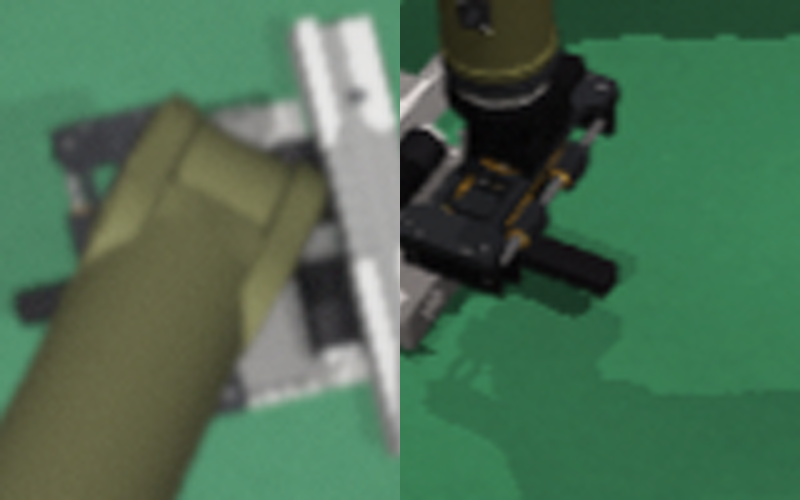

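The top view shows both caps against the fence over the pan (about (325,310) and (300,155)), with the lip nearly at the face. I'll nudge the last few mm.

>>> step_arm --rows '[{"angular":[0,0,0],"slide":[-0.005,0,-0.0001],"jaw":0},{"angular":[0,0,0],"slide":[0,0,0],"jaw":0}]'

```text
time_s: 11.6
tool_pos: [0.4838, -0.1639, 0.0183]
tool_rot: [180.0, -1.5, 103.1]
force: [-0.1, 9.7, 2.5]
grip_width: 0.0234
grasp_force: 55.1
```

>>> step_arm --rows '[{"angular":[0,0,0],"slide":[-0.004,0,-0.0001],"jaw":0},{"angular":[0,0,0],"slide":[0,0,0],"jaw":0}]'

```text
time_s: 11.85
tool_pos: [0.4843, -0.1642, 0.0182]
tool_rot: [180.0, -1.6, 103.1]
force: [0.5, 11.3, 4.5]
grip_width: 0.0236
grasp_force: 55.1
```

The lip is against the fence: the force is rising and the arm is no longer advancing. I'll ease back slightly, then tilt the lip up slowly so the caps roll to the back wall with the fence still guarding the front.

>>> step_arm --rows '[{"angular":[0,0,0],"slide":[0.008,0,0],"jaw":0},{"angular":[0,0,0],"slide":[0.006,0,0],"jaw":0},{"angular":[0,-0.006,0],"slide":[0,0,0],"jaw":0},{"angular":[0,-0.009,0],"slide":[0,0,0],"jaw":0},{"angular":[0,-0.009,0],"slide":[0,0,0],"jaw":0},{"angular":[0,-0.009,0],"slide":[0,0,0],"jaw":0},{"angular":[0,-0.009,0],"slide":[0,0,0],"jaw":0},{"angular":[0,-0.009,0],"slide":[0,0,0],"jaw":0}]'

```text
time_s: 12.85
tool_pos: [0.4808, -0.162, 0.0177]
tool_rot: [-179.9, 8.0, 103.0]
force: [0.4, -0.0, -4.0]
grip_width: 0.0235
grasp_force: 55.0
```

>>> step_arm --rows '[{"angular":[0,-0.009,0],"slide":[0,0,0],"jaw":0},{"angular":[0,-0.009,0],"slide":[0,0,0],"jaw":0},{"angular":[0,-0.009,0],"slide":[0,0,0],"jaw":0},{"angular":[0,-0.006,0],"slide":[0,0,0],"jaw":0},{"angular":[0,0,0],"slide":[0,0,0],"jaw":0},{"angular":[0,0,0],"slide":[0,0,0],"jaw":0},{"angular":[0,0,0],"slide":[0,0,0],"jaw":0}]'

```text
time_s: 13.72
tool_pos: [0.4823, -0.1621, 0.0186]
tool_rot: [180.0, 13.9, 103.0]
force: [0.5, -0.2, -3.6]
grip_width: 0.0233
grasp_force: 55.0
```

```bash
python3 - <<'E'
from h import *
o=env.get_obs();print(o['time_s'],o['tool_pos'],o['tool_rot'],o['force'],o['wrist_torque'])
a=cv2.resize(env.read_camera("top")[150:250,270:375,::-1],None,fx=5,fy=5,interpolation=cv2.INTER_CUBIC)
b=cv2.resize(env.read_camera("scene")[125:225,190:300,::-1],None,fx=5,fy=5,interpolation=cv2.INTER_CUBIC)
cv2.imwrite("pics/t5.png",np.hstack([a[:,:400],b[:,0:400]]))
E
```

```text
13.725 [ 0.4823 -0.1621  0.0186] [179.9877  13.8611 102.9879] [ 0.5089 -0.2259 -3.6438] [0.6263 0.1289 0.0172]
```

View pics/t5.png

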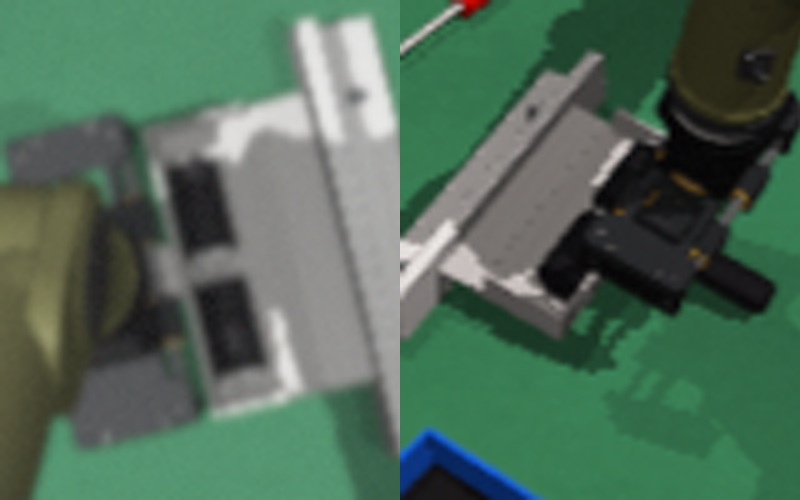

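Both caps sit side by side against the back wall, at about (200,205) and (232,320) in the top crop, with the lip raised. Lifting up and back along the tool axis.

>>> step_arm --rows '[{"angular":[0,0,0],"slide":[0,0,-0.01],"jaw":0},{"angular":[0,0,0],"slide":[0,0,-0.02],"jaw":0},{"angular":[0,0,0],"slide":[0,0,-0.03],"jaw":0},{"angular":[0,0,0],"slide":[0,0,-0.04],"jaw":0},{"angular":[0,0,0],"slide":[0,0,-0.04],"jaw":0},{"angular":[0,0,0],"slide":[0,0,-0.04],"jaw":0},{"angular":[0,0,0],"slide":[0,0,-0.04],"jaw":0},{"angular":[0,0,0],"slide":[0,0,-0.03],"jaw":0},{"angular":[0,0,0],"slide":[0,0,-0.02],"jaw":0},{"angular":[0,0,0],"slide":[0,0,-0.01],"jaw":0}]'

```text
time_s: 15.08
tool_pos: [0.4749, -0.1289, 0.1552]
tool_rot: [179.9, 13.8, 103.0]
force: [-0.0, 0.8, -4.3]
grip_width: 0.0238
grasp_force: 55.0
```

```bash
cat >> h.py <<'E'
def to(x,y,z):
    "world shift (mm) to reach TCP x,y,z expressed in the tool's axes, units of 500 mm"
    from scipy.spatial.transform import Rotation as R
    o=env.get_obs();r=R.from_euler("xyz",o['tool_rot'],degrees=True)
    d=np.array([x,y,z])/1000-o['tool_pos'];print(o['time_s'],o['tool_pos'],o['tool_rot'],o['force'],o['wrist_torque'],o['qpos'])
    print("shift mm",d*1000,"tool units",r.inv().apply(d)/.5,"world up in tool",r.inv().apply([0,0,1]))
E
python3 -c "
from h import *
to(523,451,170)"
```

```text
15.075 [ 0.4749 -0.1289  0.1552] [179.9158  13.8235 103.0129] [-0.0446  0.7578 -4.3007] [0.6156 0.1985 0.0136] [-45.8451  -4.9742  46.5609 116.6238  18.8967  64.5934   5.8995]
shift mm [ 48.0534 579.859   14.7806] tool units [ 1.0691  0.3552 -0.293 ] world up in tool [-0.2389  0.0014 -0.971 ]
```

Carried load is 3.9 N, which matches the scoop plus both capacitors. Carrying to the scale with ramps.

>>> step_arm --rows '[{"angular":[0,0,0],"slide":[0.0107,0.0036,-0.0029],"jaw":0},{"angular":[0,0,0],"slide":[0.0214,0.0071,-0.0059],"jaw":0},{"angular":[0,0,0],"slide":[0.032,0.0107,-0.0088],"jaw":0},{"angular":[0,0,0],"slide":[0.0428,0.0142,-0.0117],"jaw":0},{"angular":[0,0,0],"slide":[0.0535,0.0178,-0.0147],"jaw":0},{"angular":[0,0,0],"slide":[0.0535,0.0178,-0.0147],"jaw":0},{"angular":[0,0,0],"slide":[0.0535,0.0178,-0.0147],"jaw":0},{"angular":[0,0,0],"slide":[0.0535,0.0178,-0.0147],"jaw":0},{"angular":[0,0,0],"slide":[0.0535,0.0178,-0.0147],"jaw":0},{"angular":[0,0,0],"slide":[0.0535,0.0178,-0.0147],"jaw":0}]'

```text
time_s: 16.32
tool_pos: [0.494, 0.1053, 0.16]
tool_rot: [-180.0, 13.9, 103.1]
force: [-0.1, 0.1, -3.9]
grip_width: 0.0236
grasp_force: 55.0
```

>>> step_arm --rows '[{"angular":[0,0,0],"slide":[0.0535,0.0178,-0.0147],"jaw":0},{"angular":[0,0,0],"slide":[0.0535,0.0178,-0.0147],"jaw":0},{"angular":[0,0,0],"slide":[0.0535,0.0178,-0.0147],"jaw":0},{"angular":[0,0,0],"slide":[0.0535,0.0178,-0.0147],"jaw":0},{"angular":[0,0,0],"slide":[0.0535,0.0178,-0.0147],"jaw":0},{"angular":[0,0,0],"slide":[0.0535,0.0178,-0.0147],"jaw":0},{"angular":[0,0,0],"slide":[0.0535,0.0178,-0.0147],"jaw":0},{"angular":[0,0,0],"slide":[0.0535,0.0178,-0.0147],"jaw":0},{"angular":[0,0,0],"slide":[0.0535,0.0178,-0.0147],"jaw":0},{"angular":[0,0,0],"slide":[0.0535,0.0178,-0.0147],"jaw":0}]'

```text
time_s: 17.58
tool_pos: [0.5179, 0.3957, 0.1668]
tool_rot: [-180.0, 13.9, 103.1]
force: [0.6, 0.3, -4.1]
grip_width: 0.0234
grasp_force: 55.0
```

>>> step_arm --rows '[{"angular":[0,0,0],"slide":[0.0428,0.0142,-0.0117],"jaw":0},{"angular":[0,0,0],"slide":[0.032,0.0107,-0.0088],"jaw":0},{"angular":[0,0,0],"slide":[0.0214,0.0071,-0.0059],"jaw":0},{"angular":[0,0,0],"slide":[0.0107,0.0036,-0.0029],"jaw":0},{"angular":[0,0,0],"slide":[0,0,0],"jaw":0}]'

```text
time_s: 18.2
tool_pos: [0.523, 0.4514, 0.1687]
tool_rot: [-180.0, 13.9, 103.0]
force: [-0.1, -0.3, -3.9]
grip_width: 0.0237
grasp_force: 55.0
```

```bash
python3 -c "
from h import *
to(523,451,110)
a=env.read_camera('top');cv2.imwrite('pics/t6.png',a[:,:,::-1])
H,S,V=cv2.split(cv2.cvtColor(a,cv2.COLOR_RGB2HSV));roi=np.zeros(H.shape,bool);roi[130:245,70:200]=1
for c in blobs((V<60)&(S<120)&roi,40):print(cv2.boundingRect(c),rect('top',c,.17))
"
```

```text
18.2 [0.523  0.4514 0.1687] [-179.9866   13.8825  103.0392] [-0.1346 -0.2981 -3.9173] [ 0.6003  0.1802 -0.0427] [-65.7087  32.2568  25.4054  74.3329  -1.256   83.0493 -29.7394]
shift mm [ -0.0274  -0.4347 -58.687 ] tool units [ 0.0274 -0.0002  0.1141] world up in tool [-0.2399 -0.0002 -0.9708]
(97, 189, 15, 21) [499.4873 394.6974  58.5506  34.4425  12.1573]
(70, 170, 18, 32) [539.9137 471.0103  92.0182  39.1347  18.424 ]
(92, 163, 15, 20) [575.5989 411.5783  54.2345  35.3173  10.9019]
```

>>> step_arm --rows '[{"angular":[0,0.006,0],"slide":[0,0,0],"jaw":0},{"angular":[0,0.011,0],"slide":[0,0,0],"jaw":0},{"angular":[0,0.012,0],"slide":[0,0,0],"jaw":0},{"angular":[0,0.012,0],"slide":[0,0,0],"jaw":0},{"angular":[0,0.012,0],"slide":[0,0,0],"jaw":0},{"angular":[0,0.011,0],"slide":[0,0,0],"jaw":0},{"angular":[0,0.006,0],"slide":[0,0,0],"jaw":0},{"angular":[0,0,0],"slide":[0,0,0],"jaw":0}]'

```text
time_s: 19.25
tool_pos: [0.5234, 0.4508, 0.169]
tool_rot: [180.0, 1.2, 103.0]
force: [-0.5, 0.2, -3.0]
grip_width: 0.0238
grasp_force: 55.0
```

>>> step_arm --rows '[{"angular":[0,0,0],"slide":[0,0,0.02],"jaw":0},{"angular":[0,0,0],"slide":[0,0,0.04],"jaw":0},{"angular":[0,0,0],"slide":[0,0,0.04],"jaw":0},{"angular":[0,0,0],"slide":[0,0,0.03],"jaw":0},{"angular":[0,0,0],"slide":[0,0,0.02],"jaw":0},{"angular":[0,0,0],"slide":[0,0,0.01],"jaw":0},{"angular":[0,0,0],"slide":[0,0,0],"jaw":0}]'

```text
time_s: 20.12
tool_pos: [0.5236, 0.4497, 0.089]
tool_rot: [180.0, 1.3, 103.0]
force: [0.1, 0.1, -3.6]
grip_width: 0.0235
grasp_force: 55.0
```

```bash
python3 -c "
from h import *
to(523,451,78)
a=env.read_camera('top');cv2.imwrite('pics/t7.png',a[:,:,::-1])
h=cv2.cvtColor(a,cv2.COLOR_RGB2HSV);H,S,V=cv2.split(h);roi=np.zeros(H.shape,bool);roi[130:245,70:200]=1
for c in blobs((V<60)&(S<120)&roi,40):print(cv2.boundingRect(c),rect('top',c,.11))
"
```

```text
20.125 [0.5236 0.4497 0.089 ] [179.9937   1.2571 103.0307] [ 0.0587  0.1184 -3.583 ] [ 0.1407  0.1157 -0.0084] [-59.96    29.6746  22.6309  85.7056 -10.6815  67.4835 -22.7828]
shift mm [ -0.5645   1.3444 -10.957 ] tool units [ 0.0034 -0.0005  0.0218] world up in tool [-0.0219  0.0001 -0.9998]
(70, 214, 14, 31) [414.3424 495.6476  98.6395  13.2228  26.6881]
(109, 193, 14, 18) [496.3039 379.9283  54.1367  32.6507  12.7856]
(70, 169, 30, 40) [538.0704 474.7692 119.2737  86.9781   2.4417]
(105, 168, 13, 19) [571.3269 397.0494  53.2849  32.8381  12.7856]
```

>>> step_arm --rows '[{"angular":[0,0.004,0],"slide":[0,0,0.006],"jaw":0},{"angular":[0,0.002,0],"slide":[0,0,0.006],"jaw":0},{"angular":[0,0,0],"slide":[0,0,0.004],"jaw":0},{"angular":[0,0,0],"slide":[0,0,0],"jaw":0}]'

```text
time_s: 20.68
tool_pos: [0.5234, 0.4494, 0.0807]
tool_rot: [-180.0, 0.2, 103.0]
force: [-0.1, 0.2, -4.1]
grip_width: 0.0238
grasp_force: 55.0
```

>>> step_arm --rows '[{"angular":[0,0,0],"slide":[0,0,0.003],"jaw":0},{"angular":[0,0,0],"slide":[0,0,0],"jaw":0},{"angular":[0,0,0],"slide":[0,0,0],"jaw":0}]'

```text
time_s: 21.05
tool_pos: [0.5235, 0.4496, 0.0795]
tool_rot: [180.0, 0.2, 103.0]
force: [-0.8, 0.2, -3.4]
grip_width: 0.0235
grasp_force: 55.0
```

>>> step_arm --rows '[{"angular":[0,0,0],"slide":[0,0,0.002],"jaw":0},{"angular":[0,0,0],"slide":[0,0,0],"jaw":0},{"angular":[0,0,0],"slide":[0,0,0],"jaw":0}]'

```text
time_s: 21.42
tool_pos: [0.5235, 0.4495, 0.0785]
tool_rot: [180.0, 0.2, 103.0]
force: [0.3, 0.1, -3.7]
grip_width: 0.0234
grasp_force: 55.0
```

```bash
python3 -c "
from h import *
to(523,451,78)"
```

```text
21.425 [0.5235 0.4495 0.0785] [179.9942   0.1804 103.0319] [ 0.304   0.1164 -3.7049] [0.1708 0.0692 0.0055] [-59.2775  29.7848  22.2368  86.7556 -11.708   65.8603 -21.8505]
shift mm [-0.541   1.5014 -0.4714] tool units [ 0.0032 -0.0004  0.0009] world up in tool [-0.0031  0.0001 -1.    ]
```

No contact yet. I'll go on in 1 mm and then 0.5 mm steps.

>>> step_arm --rows '[{"angular":[0,0,0],"slide":[0,0,0.002],"jaw":0},{"angular":[0,0,0],"slide":[0,0,0],"jaw":0},{"angular":[0,0,0],"slide":[0,0,0],"jaw":0}]'

```text
time_s: 21.8
tool_pos: [0.5235, 0.4495, 0.0775]
tool_rot: [180.0, 0.2, 103.0]
force: [-0.4, 0.1, -3.8]
grip_width: 0.0238
grasp_force: 55.0
```

>>> step_arm --rows '[{"angular":[0,0,0],"slide":[0,0,0.001],"jaw":0},{"angular":[0,0,0],"slide":[0,0,0],"jaw":0},{"angular":[0,0,0],"slide":[0,0,0],"jaw":0}]'

```text
time_s: 22.18
tool_pos: [0.5235, 0.4497, 0.0774]
tool_rot: [180.0, 0.2, 103.0]
force: [-0.9, -0.4, -1.0]
grip_width: 0.0233
grasp_force: 55.0
```

>>> step_arm --rows '[{"angular":[0,0,0],"slide":[0,0,0.001],"jaw":0},{"angular":[0,0,0],"slide":[0,0,0],"jaw":0},{"angular":[0,0,0],"slide":[0,0,0],"jaw":0}]'

```text
time_s: 22.55
tool_pos: [0.5235, 0.4498, 0.0771]
tool_rot: [180.0, 0.1, 103.0]
force: [-2.2, -0.3, 2.7]
grip_width: 0.0237
grasp_force: 55.0
```

```bash
python3 -c "
from h import *
to(523,451,78)"
```

```text
22.55 [0.5235 0.4498 0.0771] [179.9796   0.1457 103.0457] [-2.1619 -0.2724  2.7462] [-0.1622  0.4949 -0.0155] [-59.2655  29.8585  22.2033  86.8186 -11.7597  65.6982 -21.8211]
shift mm [-0.5029  1.1501  0.9342] tool units [ 0.0025 -0.0005 -0.0019] world up in tool [-0.0025  0.0004 -1.    ]
```

Contact came at z=0.0775 with a level tool, as expected for a flat pan. I'll unload, open and rise.

>>> step_arm --rows '[{"angular":[0,0,0],"slide":[0,0,-0.0008],"jaw":0},{"angular":[0,0,0],"slide":[0,0,0],"jaw":0},{"angular":[0,0,0],"slide":[0,0,0],"jaw":0.35},{"angular":[0,0,0],"slide":[0,0,0],"jaw":0.5},{"angular":[0,0,0],"slide":[0,0,0],"jaw":0.8},{"angular":[0,0,0],"slide":[0,0,0],"jaw":0.8},{"angular":[0,0,0],"slide":[0,0,0],"jaw":0.8},{"angular":[0,0,0],"slide":[0,0,0],"jaw":0.8}]'

```text
time_s: 23.55
tool_pos: [0.5235, 0.4495, 0.0769]
tool_rot: [180.0, 0.2, 103.0]
force: [-0.2, 0.9, 0.1]
grip_width: 0.0672
grasp_force: 0.0
```

>>> step_arm --rows '[{"angular":[0,0,0],"slide":[0,0,-0.02],"jaw":0.8},{"angular":[0,0,0],"slide":[0,0,-0.04],"jaw":0.8},{"angular":[0,0,0],"slide":[0,0,-0.06],"jaw":0.8},{"angular":[0,0,0],"slide":[0.02,0,-0.08],"jaw":0.8},{"angular":[0,0,0],"slide":[0.06,0,-0.08],"jaw":0.8},{"angular":[0,0,0],"slide":[0.08,0,-0.04],"jaw":0.8},{"angular":[0,0,0],"slide":[0.08,0,0],"jaw":0.8},{"angular":[0,0,0],"slide":[0,0,0],"jaw":0.8}]'

```text
time_s: 24.55
tool_pos: [0.4932, 0.5716, 0.2376]
tool_rot: [180.0, -0.0, 103.4]
force: [-0.0, -0.2, -0.9]
grip_width: 0.0697
grasp_force: 0.0
```

```bash
python3 -c "
from h import *
to(523,451,78)
a=env.read_camera('top');cv2.imwrite('pics/t8.png',a[:,:,::-1])
H,S,V=cv2.split(cv2.cvtColor(a,cv2.COLOR_RGB2HSV));roi=np.zeros(H.shape,bool);roi[130:245,80:200]=1
for c in blobs((V<60)&(S<120)&roi,30):print('top',cv2.boundingRect(c),rect('top',c,.08))
a=env.read_camera('scene');cv2.imwrite('pics/s8.png',a[:,:,::-1])
H,S,V=cv2.split(cv2.cvtColor(a,cv2.COLOR_RGB2HSV));roi=np.zeros(H.shape,bool);roi[190:360,270:430]=1
for c in blobs((V<60)&(S<120)&roi,30):print('scene',cv2.boundingRect(c),rect('scene',c,.08))
"
```

```text
24.55 [0.4932 0.5716 0.2376] [179.991   -0.0084 103.403 ] [-0.0042 -0.1907 -0.906 ] [-0.1291  0.0331  0.0554] [-64.277   32.3189  21.6615  64.1757 -11.4205  85.4496 -31.4043]
shift mm [  29.7852 -120.55   -159.6393] tool units [-0.2484  0.002   0.3192] world up in tool [ 0.0001  0.0002 -1.    ]
top (111, 193, 14, 19) [498.7765 383.4597  54.4348  34.5685  12.7517]
top (80, 190, 22, 10) [521.5195 467.9977  66.4788  17.8204 -78.3714]
top (107, 169, 14, 18) [575.1717 399.6611  53.4487  34.9568  12.0766]
scene (390, 267, 39, 22) [506.9353 476.534  101.511   31.1102 -77.4802]
scene (364, 266, 19, 25) [571.3777 399.5979  78.0935  35.0272  12.4919]
scene (373, 245, 17, 23) [492.7289 383.4771  74.9103  36.2111  13.2303]
```

Both caps sit in the pan. The estimated scoop origin is (543,363), about 5 mm from the plate centre, and the arm is clear. Handing in.

```bash
python3 -c "
from cell import env
print(env.sign_off())"
```

```text
the job is handed in; nothing more can be done
None
```

The loaded scoop is resting level on the scale plate, about 5 mm from its middle by my estimate, with both capacitors in it; I let go, moved the arm clear and handed in at about 25 s, though the hand-in returned no verdict.

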